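# Clamp the spool in the line winder and hold its speed dial at third

### The job

Slide the line winder's tailstock shut on the empty spool until its sprung centre pushes back and pinches the spool against the drive disc, but do not drive the centre in to its stop. Then turn the spring-return speed dial clockwise past its first two notches to the third and keep holding it there while I feed the line on: finish still holding the dial, and leave the other things on the table where they are.

Things in the scene. Friction and masses are not known exactly. Their poses are not given: they have to be found in the camera images.
- winder: bench line winder, fixed: base 145 x 450 mm. Origin under its centre, on the table; x to its back, y along the winding line (x = 0, 85 mm high) from tailstock (right) to headstock (left), z up. Headstock box 135 x 115 mm, 128 mm high, centred at y = +157 mm, motor bell to +251. Spool rollers (58 mm high) at y = 0 to +85. A thin guide post, 170 mm high, at x = +64, y = +55
- drive_face (a point): centre of the face of the drive disc (44 mm diameter, rubber, facing the tailstock) on the winding line, at y = +82 mm of the winder; a 10 mm nose stands out of it into the spool's bore. Axes as the winder
- spool: empty grey plastic line spool, flanges 72 mm diameter, 44 mm wide overall, about 70 g, loose on the rollers with its axis along the winding line, 4 to 14 mm short of the drive disc; slides easily along the rollers when pushed. Origin at its centre; y axis along the winding line
- tail_handle (a point): grip point of the tailstock's upright black handle, a block 36 mm along the winder's x, 14 mm along y, 43 mm high, on an aluminium carriage column (50 x 50 mm, top 105 mm above the table; handle top 148 mm). The point is on the handle's axis, 127 mm above the table. Axes as the winder. The sprung centre's face, at rest, is 90 mm from it along the winder's +y
- tailstock (a joint): travel of the tailstock along the winder's +y, towards the spool, in m: 0 fully back (handle at y = -150 mm of the winder), end stop 0.125. Slides stiffly (about 9 N) and stays where left, also against the centre's spring. With the spool against the drive disc, the centre first bears at about 0.098 and would reach its own stop at about 0.113
- centre_face (a point): centre of the rubber pressing face (40 mm diameter, facing the spool) of the tailstock's sprung live centre, 85 mm above the table, on the winding line; a 10 mm nose stands out of it into the spool's bore. Axes as the winder
- tail_centre (a joint): how far the sprung centre is pushed back into the tailstock, in m: 0 free, 0.015 at its stop; spring about 1.7 N at the start plus 0.35 N per mm
- dial_grip (a point): grip point of the speed dial on the headstock (x = 0, y = +157.5 mm of the winder): black, skirt 52 mm diameter, top at 138 mm; on it a wing 50 mm long, 14 mm thick, up to 168 mm. The point is on the dial's upright axis, 159 mm above the table. Its x axis lies along the wing, turning with it; released, it is yawed +0.6 rad (anticlockwise from above) from the winder's x
- speed_dial (a joint): angle of the speed dial, in rad, growing clockwise seen from above: 0 released, notches at 0.4, 0.8 and 1.2 (third), hard end at 1.3. Return spring of 0.13 to 0.19 N m; it takes up to 0.3 N m to go over into a notch. No notch keeps it: let go at any angle, it springs back to 0
- thread_a: bystander: small wooden thread bobbin, 26 mm diameter, 34 mm high, standing in front of the winder. Origin at its underside
- thread_b: bystander: small wooden thread bobbin, 26 mm diameter, 34 mm high, standing behind the winder. Origin at its underside
- cement: bystander: little bottle of head cement, 34 mm diameter, 58 mm high, in front of the winder. Origin at its underside
- screwdriver: bystander: screwdriver with wooden handle, 160 mm long, 26 mm thick, lying along the winder behind it, tip to the left. Origin on the table at its middle; x axis points to the tip
- spare_spool: bystander: smaller spare spool, 60 mm diameter, 34 mm high, lying flat to the right of the winder. Origin at its underside
- fly_reel: bystander: fly reel, 86 mm diameter, about 51 mm high, dark, with pale side plate and crank, lying on its side to the left of the winder. Origin at its underside
- mug: bystander: white mug, 80 mm diameter, 92 mm high, far right. Origin at its underside

How it is judged:
By the outcome, as a careful person would: the job done as asked, in the order asked, and still so for the second after the job is handed in, while the arm keeps its last pose, push and grip.
It also fails if it takes over 51 s, if anything falls off the work surface, if the arm or the gripper's body presses on something with over 40 N, if the wrist force passes 120 N, or if a joint passes its speed limit or range.

### The arm

A 7-joint arm with a two-finger parallel gripper is mounted at the origin on the work surface. World frame = base frame: x ahead of the robot, y to its left, z up, the work surface at z = 0. Lengths are in m, angles in rad, forces in N, time in s.
With the tool pointing down it reaches from about 0.4 to 0.85 m from the base axis. Payload 4.5 kg.
Tool frame: the origin (TCP) lies midway between the tips of the shut fingers; the grasp point (between the pads) lies 19 mm behind it; z points along the fingers, x is the direction in which the jaws open and shut, and the axes are right-handed (so a half turn about z gives the same grasp; the last joint's range is limited). The gripper opens to 88 mm and grips with 3 to 60 N. Pads are 18 mm wide; open, the fingers measure 123 mm over their backs; the gripper's body (75 mm by 187 mm) begins 45 mm behind the grasp point.
Start: joints at [1.182, 0.689, -0.195, 1.565, 0.157, 0.902, -0.215], TCP at [0.256, -0.57, 0.239] pointing down, gripper open.
Joint ranges: [-3.01, 3.01], [-0.46, 2.08], [-1.47, 1.51], [0.13, 2.56], [-1, 4.14], [0.04, 2.09], [-2.66, 2.66]. Speed limits (rad/s): [2.57, 2.57, 3.14, 3.14, 3.14, 3.14, 3.14].

### API

Orientations are given as a unit quaternion [x, y, z, w].
In Python, from plant import r gives the robot as it stands. The module is installed in compiled form; this text tells all that it offers.
- The arm moves only by the tool play_rows, never from a script. Its argument "increments" is a list of rows, each a list of 7 numbers: the opening, from 0 (shut) to 1 (fully open), then the shift along the tool's x, y, z in mm, then the turn, a rotation vector about the tool's x, y, z in rad. In form: [[hand, dx, dy, dz, wx, wy, wz], ...]. A call has exactly 8 rows; each row shifts and turns the pose as measured when the row begins, along the tool's axes as they then stand; what a row does not reach is not made up. A row lasts 1/8 s, in which the tool goes at most 62.5 mm and 10.7 degrees, less where a joint would pass 70% of its speed; a pose out of reach is approached as far as the arm can. A call is refused whole if a number of a shift passes 62.5 or a number of a turn 0.188, either way. A call with a gripper value outside its range is refused whole. The fingers move at their own pace and stop on an object; "grip_force" is the grip in N (left out, the last holds). Time passes only in rows, so rows that do not move let the fingers close, or fill a call up. It gives the time, the measured TCP pose, the force and the opening at its end, in the units of the state.
- r.get_state(): the state, without advancing time (a new reading comes with each control period).
- r.snapshot(name): name is "scene" or "side" or "wrist"; returns the picture (384x512x3 uint8, red, green, blue); there is no depth.
- r.get_calibration(name): a dict with "fx", "fy", "cx", "cy" (pixels), "R" (3x3) and "t" (3): a world point X has camera coordinates R X + t. Camera axes: x right, y down, z forward; pixel columns grow to the right and rows downward; lengths in m; the calibration is good to about 2 mm. A picture is of the moment at which its call begins: read the wrist's pose just before it. get_calibration takes no time and is no camera call; for the wrist camera it gives the pose at the moment of the call.
- r.finish_job(): hands the job in, once; it reports no verdict.
The state is a dict: "clock": time; "q": joint angles; "qd": joint speeds; "joint_torque": joint torques, N m; "tool_pos": TCP position; "eef_rot": TCP orientation; "contact_force": force on the tool from outside, world axes, zero at the start; "moment": the same for the moment, N m; "opening": opening from 0.0 (shut) to 1.0 (fully open).
Only numpy, scipy, OpenCV 4.12 (cv2) and the standard library are available. Lean on these libraries where they do the work, as an engineer would, in place of code of your own. Each camera call takes 0.05 s, during which the arm holds its last target.

## Working session

There is one attempt and no reset: what is moved stays moved. The work goes in short steps, Python scripts to look and compute and a tool call to move; the robot and the scene stay as the last step left them, time stands still between calls to the robot, and variables do not carry over. Pictures are saved under pics/ and viewed, and the job is handed in when it is done.

Besides the shell and the picture viewer there is one more tool, called after "Emit:" by a JSON object that holds its "method" and its "body", one argument or row to a line. play_rows: Moves the arm, as the interface text tells. Its arguments: {"type":"object","properties":{"increments":{"type":"array"},"grip_force":{"type":"number"}},"required":["increments"]}

```bash
mkdir -p pics; python3 - <<'E'
from plant import r
import cv2, numpy as np, json
s=r.get_state(); print({k:np.round(v,4).tolist() for k,v in s.items()})
for n in ["scene","side","wrist"]:
    c=r.get_calibration(n); print(n,{k:np.round(v,4).tolist() for k,v in c.items()})
    im=r.snapshot(n); cv2.imwrite(f"pics/{n}0.png",im[:,:,::-1])
print(r.get_state()["clock"])
E
```

```text
{'clock': 0.0, 'q': [1.1818, 0.69, -0.1945, 1.5664, 0.1573, 0.9025, -0.2151], 'qd': [-0.0004, -0.0009, -0.0002, 0.0002, -0.0005, 0.0009, -0.0006], 'joint_torque': [-0.0004, -52.7565, -1.2671, -15.3433, -0.0526, 0.0065, 0.0002], 'tool_pos': [0.2561, -0.5694, 0.2379], 'eef_rot': [0.8398, -0.543, -0.0008, -0.0005], 'contact_force': [-0.3721, 0.1423, 0.3746], 'moment': [0.0097, -0.0765, 0.0023], 'opening': 0.9978}
scene {'fx': 422.6024, 'fy': 422.6024, 'cx': 259.3006, 'cy': 186.8232, 'R': [[-0.5815, 0.8135, -0.0055], [0.7049, 0.5004, -0.5026], [-0.4061, -0.2962, -0.8645]], 't': [0.3527, -0.349, 1.7502]}
side {'fx': 492.4219, 'fy': 492.4219, 'cx': 252.5686, 'cy': 191.1001, 'R': [[-0.7109, -0.7033, -0.0011], [-0.4896, 0.496, -0.7171], [0.5049, -0.5093, -0.697]], 't': [0.3894, 0.373, 1.0953]}
wrist {'fx': 298.0611, 'fy': 298.0611, 'cx': 255.7887, 'cy': 194.5353, 'R': [[0.411, -0.9117, -0.0019], [-0.8782, -0.3964, 0.2674], [-0.2445, -0.1083, -0.9636]], 't': [-0.6237, -0.0378, 0.3885]}
0.15
```

View pics/scene0.png

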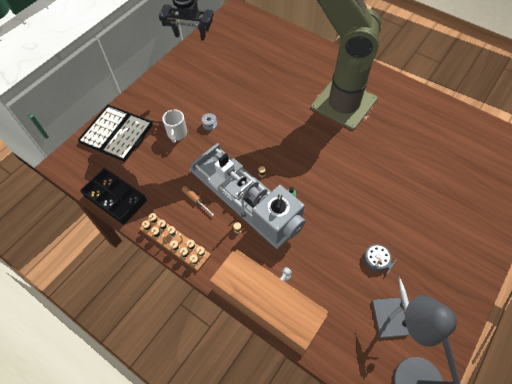

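View pics/side0.png

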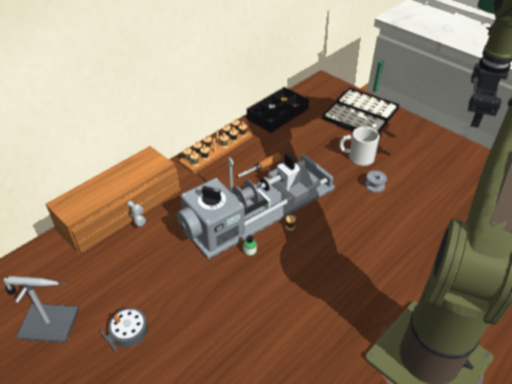

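View pics/wrist0.png

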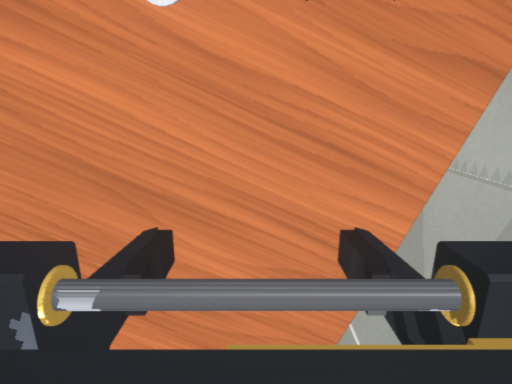

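The scene view has the winder from (195,165) to (305,240), and the side view from (180,245) to (330,180). I'll zoom in on both to pick the points for the pose fit.

```bash
python3 - <<'E'
import cv2
a=cv2.imread("pics/scene0.png")[130:260,180:320]; cv2.imwrite("pics/sc_crop0.png",cv2.resize(a,None,fx=4.5,fy=4.5,interpolation=cv2.INTER_CUBIC))
a=cv2.imread("pics/side0.png")[140:265,170:340]; cv2.imwrite("pics/si_crop0.png",cv2.resize(a,None,fx=4.5,fy=4.5,interpolation=cv2.INTER_CUBIC))
E
```

```text
(no output)
```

View pics/sc_crop0.png

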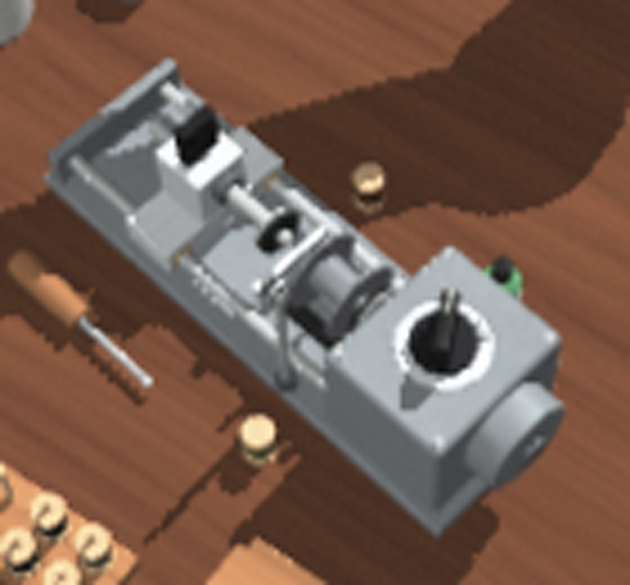

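View pics/si_crop0.png

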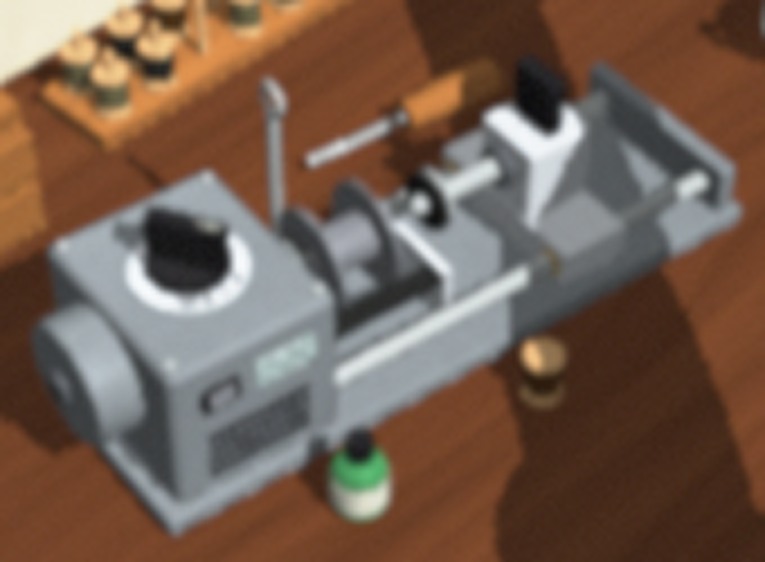

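```bash
cat > h.py <<'E'
import numpy as np, cv2
from scipy.optimize import least_squares
from scipy.spatial.transform import Rotation as Ro
from plant import r
OFF={"scene":(180,130),"side":(170,140)}
def crop2pix(n,p): o=OFF[n]; return np.array([(p[0]+.5)/4.5-.5+o[0],(p[1]+.5)/4.5-.5+o[1]])
def proj(c,X):
    P=np.asarray(X)@np.array(c["R"]).T+np.array(c["t"]); return np.stack([c["fx"]*P[...,0]/P[...,2]+c["cx"],c["fy"]*P[...,1]/P[...,2]+c["cy"]],-1)
def W(pose,X):
    x,y,a=pose; X=np.asarray(X,float); R=np.array([[np.cos(a),-np.sin(a),0],[np.sin(a),np.cos(a),0],[0,0,1]]); return X@R.T+[x,y,0]
def overlay(name,n,pose,X,out,im=None):
    im=cv2.imread(name); o=OFF[n]; a=cv2.resize(im[o[1]:o[1]+130,o[0]:o[0]+170],None,fx=4.5,fy=4.5,interpolation=cv2.INTER_CUBIC)
    for p in proj(r.get_calibration(n),W(pose,X)):
        q=((p-np.array(o)+.5)*4.5-.5).round().astype(int); cv2.drawMarker(a,tuple(int(v) for v in q),(0,0,255),cv2.MARKER_CROSS,12,1)
    cv2.imwrite(out,a)
E
cat > fit.py <<'E'
from h import *
hx,y0,y1=.0675,.0995,.2145
obs=[("scene",(450,250),(-hx,y0,.128)),("scene",(558,345),(-hx,y1,.128)),("scene",(437,447),(hx,y1,.128)),("scene",(335,350),(hx,y0,.128)),
("scene",(437,530),(.0725,.225,0)),("scene",(48,180),(.0725,-.225,0.01)),
("side",(208,175),(hx,y0,.128)),("side",(55,245),(hx,y1,.128)),("side",(175,370),(-hx,y1,.128)),("side",(328,290),(-hx,y0,.128)),
("side",(178,530),(-.0725,.225,0)),("side",(740,212),(-.0725,-.225,0.01))]
C={n:r.get_calibration(n) for n in OFF}
def f(p): return np.concatenate([proj(C[n],W(p,X))-crop2pix(n,u) for n,u,X in obs])
s=least_squares(f,[.6,-.1,0],loss="soft_l1"); print(s.x, np.round(s.fun.reshape(-1,2),2).tolist() if 0 else np.round(f(s.x).reshape(-1,2),2).tolist())
np.save("pose.npy",s.x)
P=[o[2] for o in obs]+[(a,b,.138) for a,b in [(0,.1575)]]+[(0,.1575,.168)]+[(sx,-.15+sy,.148) for sx in(-.018,.018) for sy in(-.007,.007)]+[(.064,.055,.17)]
for k,th in enumerate([.6]):
    for sg in(-1,1): P.append((sg*.025*np.cos(th),.1575+sg*.025*np.sin(th),.168))
overlay("pics/scene0.png","scene",s.x,P,"pics/sc_ov.png"); overlay("pics/side0.png","side",s.x,P,"pics/si_ov.png")
E
python3 fit.py
```

```text
[ 0.59048813 -0.07468777 -0.15234407] [[-0.46, -3.28], [1.53, -3.19], [-0.05, 1.53], [-3.44, 0.32], [0.07, 1.72], [-1.46, -0.32], [0.63, -2.58], [-2.0, -0.45], [-0.65, 2.61], [3.16, 0.41], [-0.51, 2.61], [0.43, -0.07]]
```

View pics/sc_ov.png

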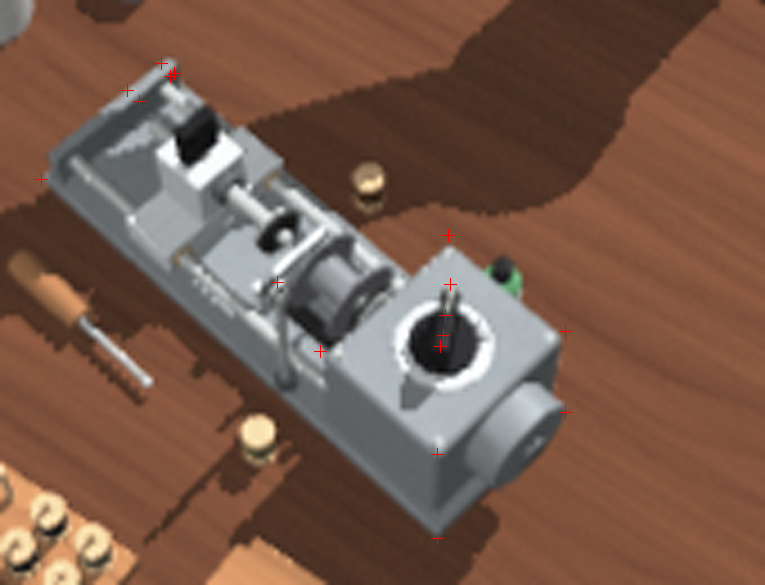

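View pics/si_ov.png

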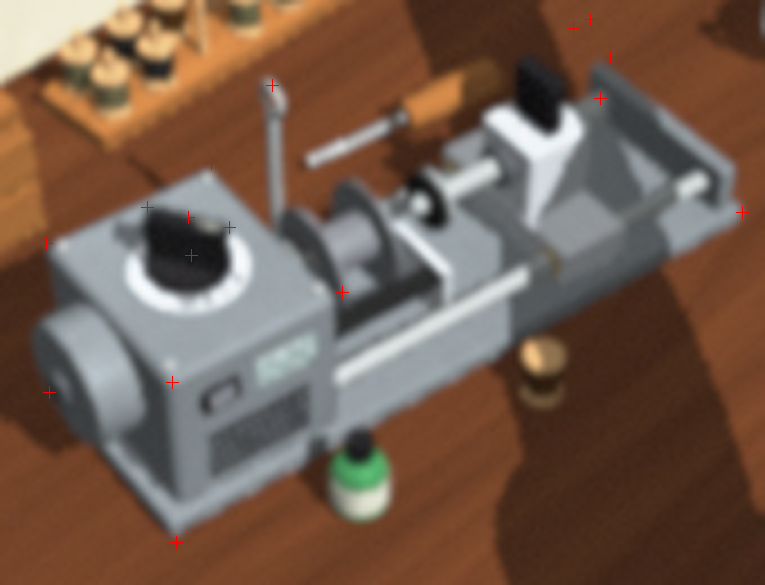

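```bash
cat > bp.py <<'E'
from h import *
C={n:r.get_calibration(n) for n in OFF}
def bp(n,u,z):
    c=C[n];u=crop2pix(n,u);d=np.array(c["R"]).T@np.array([(u[0]-c["cx"])/c["fx"],(u[1]-c["cy"])/c["fy"],1]);o=-np.array(c["R"]).T@np.array(c["t"])
    return o+d*(z-o[2])/d[2]
if __name__=="__main__":
  for n,l,u,z in [("scene","BL",(437,533),0),("scene","BR",(48,183),0),("side","FL",(178,533),0),("side","FR",(742,212),0),("scene","dial",(444,342),.128),("side","dial",(188,262),.128),
   ("scene","post",(277,284),.17),("side","post",(270,85),.17),("scene","han",(196,128),.148),("side","han",(540,70),.148),
   ("scene","thread_b",(258,428),.034),("scene","thread_a",(369,172),.034),("side","thread_a",(544,352),.034),("side","cement",(358,440),.058)]:
    print(n,l,bp(n,u,z).round(4))
E
python3 bp.py
```

```text
scene BL [0.6933 0.1344 0.    ]
scene BR [ 0.6242 -0.3061  0.    ]
side FL [0.5568 0.1535 0.    ]
side FR [ 0.4901 -0.295   0.    ]
scene dial [0.6144 0.0818 0.128 ]
side dial [0.6193 0.0795 0.128 ]
scene post [ 0.6634 -0.029   0.17  ]
side post [ 0.663  -0.0289  0.17  ]
scene han [ 0.5812 -0.1681  0.148 ]
side han [ 0.5739 -0.1732  0.148 ]
scene thread_b [ 0.7137 -0.0166  0.034 ]
scene thread_a [ 0.4781 -0.0812  0.034 ]
side thread_a [ 0.4804 -0.0804  0.034 ]
side cement [0.497  0.0637 0.058 ]
```

```bash
cat > plan.py <<'E'
from h import *
POSE=np.array([.5917,-.0752,-.151])
def plan(tp,yaw,N,cur=None):
    """tool straight down, tool x at world yaw; rows from the current pose (rotvec in tool frame)"""
    s=r.get_state(); p=np.array(s["tool_pos"]); R=Ro.from_quat(s["eef_rot"])
    T=Ro.from_matrix(np.array([[np.cos(yaw),np.sin(yaw),0],[np.sin(yaw),-np.cos(yaw),0],[0,0,-1]]))
    rv=(R.inv()*T).as_rotvec()
    if abs(rv[2])>2.2 and PREF and np.sign(rv[2])!=PREF: rv=rv-np.sign(rv[2])*2*np.pi*rv/np.linalg.norm(rv)*np.sign(rv[2])
    d=np.array(tp)-p
    out=[]
    for i in range(N):
        out.append(np.r_[R.inv().apply(d/N)*1000,rv/N]); R=R*Ro.from_rotvec(rv/N)
    print("tot",np.round(d*1000,1),"rv",np.round(rv,3)); 
    for o in out: print(np.round(o[:3],1).tolist(),np.round(o[3:],3).tolist())
PREF=0
def st():
    s=r.get_state(); x=Ro.from_quat(s["eef_rot"]).as_matrix(); print("t",round(s["clock"],2),"p",np.round(s["tool_pos"],4),"yaw",round(float(np.arctan2(x[1,0],x[0,0])),4),"tilt",np.round(x[:2,2],4),"F",np.round(s["contact_force"],1),"M",np.round(s["moment"],2),"open",round(s["opening"],3),"q",np.round(s["q"],2))
E
python3 - <<'E'
from plan import *
import plan
st(); t=W(POSE,(0,-.096,.22)); print(t); plan.plan(t,np.pi/2-.151,16)
E
```

```text
t 0.15 p [ 0.2562 -0.5696  0.2381] yaw -1.1479 tilt [-0.0006  0.0012] F [ 0.2 -0.6 -0.5] M [-0.01  0.04 -0.04] open 1.002 q [ 1.18  0.69 -0.19  1.57  0.16  0.9  -0.22]
[ 0.57725902 -0.17010763  0.22      ]
tot [321.  399.5 -18.1] rv [-2.000e-03  1.000e-03 -2.568e+00]
[-14.5, -28.5, 1.1] [-0.0, 0.0, -0.16]
[-9.8, -30.5, 1.1] [-0.0, 0.0, -0.16]
[-4.8, -31.7, 1.1] [-0.0, 0.0, -0.16]
[0.3, -32.0, 1.1] [-0.0, 0.0, -0.16]
[5.5, -31.6, 1.1] [-0.0, 0.0, -0.16]
[10.4, -30.3, 1.1] [-0.0, 0.0, -0.16]
[15.1, -28.2, 1.1] [-0.0, 0.0, -0.16]
[19.4, -25.5, 1.1] [-0.0, 0.0, -0.16]
[23.3, -22.0, 1.1] [-0.0, 0.0, -0.16]
[26.5, -18.0, 1.1] [-0.0, 0.0, -0.16]
[29.0, -13.6, 1.1] [-0.0, 0.0, -0.16]
[30.8, -8.7, 1.1] [-0.0, 0.0, -0.16]
[31.8, -3.7, 1.1] [-0.0, 0.0, -0.16]
[32.0, 1.4, 1.1] [-0.0, 0.0, -0.16]
[31.4, 6.5, 1.1] [-0.0, 0.0, -0.16]
[29.9, 11.4, 1.1] [-0.0, 0.0, -0.16]
```

Emit:
{"method": "play_rows", "body": {
  "increments": [
    [1, -14.5, -28.5, 0, 0, 0, -0.16],
    [1, -10, -30.5, 0, 0, 0, -0.16],
    [1, -5, -31.5, 0, 0, 0, -0.16],
    [1, 0, -32, 0, 0, 0, -0.16],
    [1, 5.5, -31.5, 0, 0, 0, -0.16],
    [1, 10.5, -30.5, 0, 0, 0, -0.16],
    [1, 15, -28, 0, 0, 0, -0.16],
    [1, 19.5, -25.5, 0, 0, 0, -0.16]
  ]
}}

```text
clock: 1.15
tool_pos: [0.4139, -0.3634, 0.2355]
eef_rot: [0.997, 0.083, -0.003, -0.001]
contact_force: [0.0, -0.2, 0.6]
opening: 1.001
```

```bash
python3 - <<'E'
from plan import *
import plan
st(); t=W(POSE,(0,-.096,.22)); plan.plan(t,np.pi/2-.151,8);plan.plan(t,np.pi/2-.151,10)
E
```

```text
t 1.15 p [ 0.4139 -0.3634  0.2355] yaw 0.1668 tilt [-0.0056  0.0019] F [ 0.  -0.2  0.6] M [-0.05 -0.13  0.01] open 1.001 q [ 0.97  0.64 -0.55  1.78  0.43  0.85  0.38]
tot [163.4 193.3 -15.5] rv [-0.006  0.003 -1.253]
[24.2, -20.4, 1.9] [-0.001, 0.0, -0.157]
[27.1, -16.4, 1.9] [-0.001, 0.0, -0.157]
[29.3, -12.0, 1.9] [-0.001, 0.0, -0.157]
[30.8, -7.3, 1.9] [-0.001, 0.0, -0.157]
[31.6, -2.4, 1.9] [-0.001, 0.0, -0.157]
[31.5, 2.6, 1.9] [-0.001, 0.0, -0.157]
[30.8, 7.4, 1.9] [-0.001, 0.0, -0.157]
[29.2, 12.2, 1.9] [-0.001, 0.0, -0.157]
tot [163.4 193.3 -15.5] rv [-0.006  0.003 -1.253]
[19.3, -16.3, 1.5] [-0.001, 0.0, -0.125]
[21.2, -13.8, 1.5] [-0.001, 0.0, -0.125]
[22.8, -11.0, 1.5] [-0.001, 0.0, -0.125]
[24.0, -8.1, 1.5] [-0.001, 0.0, -0.125]
[24.8, -5.1, 1.5] [-0.001, 0.0, -0.125]
[25.2, -1.9, 1.5] [-0.001, 0.0, -0.125]
[25.3, 1.3, 1.5] [-0.001, 0.0, -0.125]
[24.9, 4.4, 1.5] [-0.001, 0.0, -0.125]
[24.2, 7.5, 1.5] [-0.001, 0.0, -0.125]
[23.1, 10.4, 1.5] [-0.001, 0.0, -0.125]
```

Tracking is accurate.

Emit:
{"method": "play_rows", "body": {
  "increments": [
    [1, 24, -20.5, 1, 0, 0, -0.157],
    [1, 27, -16.5, 1, 0, 0, -0.157],
    [1, 29.5, -12, 1, 0, 0, -0.157],
    [1, 31, -7.5, 1, 0, 0, -0.157],
    [1, 31.5, -2.5, 2, 0, 0, -0.157],
    [1, 31.5, 2.5, 2, 0, 0, -0.157],
    [1, 31, 7.5, 2, 0, 0, -0.157],
    [1, 29, 12, 2, 0, 0, -0.157]
  ]
}}

```text
clock: 2.15
tool_pos: [0.5761, -0.161, 0.2205]
eef_rot: [0.744, 0.668, -0.003, -0.004]
contact_force: [-0.3, -1.1, -0.2]
opening: 1.002
```

```bash
python3 - <<'E'
from plan import *
import plan
st(); c=r.get_calibration("wrist"); im=r.snapshot("wrist")[:,:,::-1].copy()
t=W(POSE,(0,-.096,.22)); plan.plan(t,np.pi/2-.151,4)
import pickle; pickle.dump(c,open("wc1.pkl","wb")); cv2.imwrite("pics/w1.png",cv2.resize(im,None,fx=1.5,fy=1.5))
E
```

```text
t 2.15 p [ 0.5761 -0.161   0.2205] yaw 1.4631 tilt [-0.0098  0.0011] F [-0.3 -1.1 -0.2] M [ 0.06 -0.16  0.02] open 1.002 q [ 0.65  0.8  -0.86  1.64  0.68  1.04  1.04]
tot [ -1.4 -14.4  -0.7] rv [-0.007 -0.005  0.054]
[-3.6, 0.0, 0.1] [-0.002, -0.001, 0.013]
[-3.6, 0.0, 0.2] [-0.002, -0.001, 0.013]
[-3.6, 0.1, 0.2] [-0.002, -0.001, 0.013]
[-3.6, 0.1, 0.2] [-0.002, -0.001, 0.013]
```

View pics/w1.png

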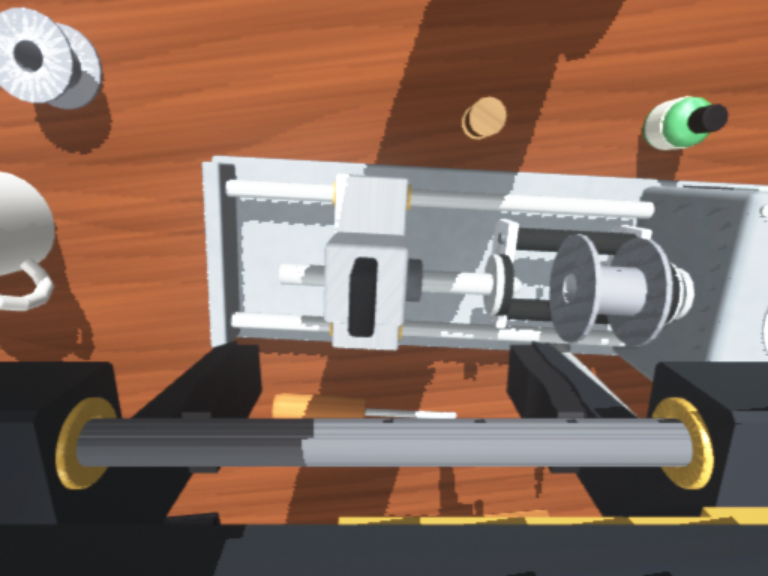

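```bash
cat > ov1.py <<'E'
from plan import *
import pickle
c=pickle.load(open("wc1.pkl","rb"))
im=cv2.imread("pics/w1.png")
def rect(cx,cy,hx,hy,z): return [(cx+a*hx,cy+b*hy,z) for a,b in((-1,-1),(1,-1),(1,1),(-1,1))]
def draw(X,col):
    p=(proj(c,W(POSE,X))+.5)*1.5-.5; cv2.polylines(im,[np.round(p).astype(int)],True,col,1)
hy=-.096
draw(rect(0,hy,.018,.007,.148),(0,0,255)); draw(rect(0,hy,.018,.007,.105),(0,255,255)); draw(rect(0,hy,.025,.025,.105),(0,255,0))
draw(rect(0,0,.0725,.225,0.0),(255,0,0)); draw(rect(0,.157,.0675,.0575,.128),(255,0,255))
th=np.linspace(0,6.28,40)
for y in(hy+.09,.082): draw([(.02*np.cos(t),y,.085+.02*np.sin(t)) for t in th],(255,255,0))
cv2.imwrite("pics/w1o.png",im)
E
python3 ov1.py
```

```text
(no output)
```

View pics/w1o.png

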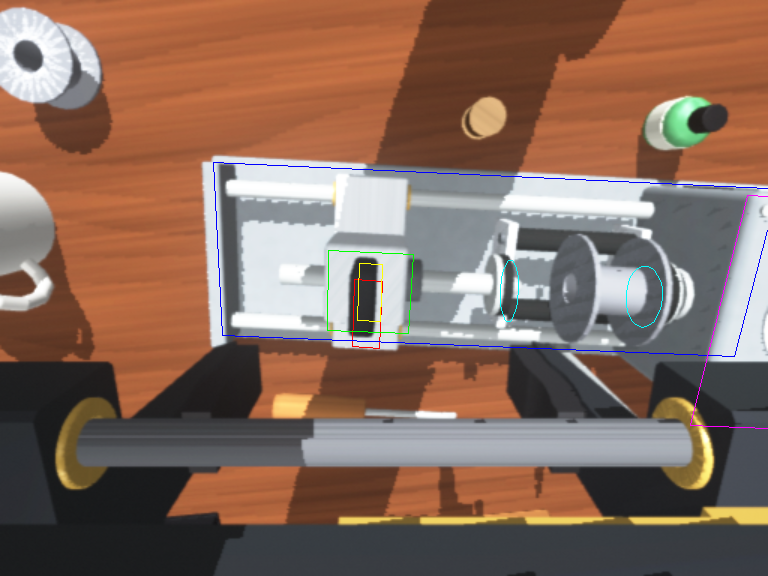

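```bash
python3 - <<'E'
from plan import *
import pickle
c=pickle.load(open("wc1.pkl","rb"))
def bpw(u,z):
    u=(np.array(u)+.5)/1.5-.5; R=np.array(c["R"]); d=R.T@np.array([(u[0]-c["cx"])/c["fx"],(u[1]-c["cy"])/c["fy"],1]);o=-R.T@np.array(c["t"]); return o+d*(z-o[2])/d[2]
def inv(p): a=POSE[2]; d=p[:2]-POSE[:2]; return np.round([np.cos(a)*d[0]+np.sin(a)*d[1],-np.sin(a)*d[0]+np.cos(a)*d[1]],4)
for l,u,z in [("handle",(362,297),.148),("h1",(350,258),.148),("h2",(376,258),.148),("h3",(373,337),.148),("h4",(348,337),.148),("FR",(203,160),0.0),("BR",(212,346),0.0),("col top r",(326,244),.105),("col",(405,244),.105)]:
    p=bpw(u,z); print(l,p.round(4),inv(p))
print(-np.array(c["R"]).T@np.array(c["t"]))
E
python3 - <<'E'
import cv2
a=cv2.imread("pics/scene0.png")[145:190,205:250]; b=cv2.imread("pics/side0.png")[145:190,270:315]
import numpy as np
cv2.imwrite("pics/hz.png",np.hstack([cv2.resize(x,None,fx=8,fy=8,interpolation=cv2.INTER_NEAREST) for x in(a,b)]))
w=cv2.imread("pics/w1.png")[150:350,190:420]; cv2.imwrite("pics/hw.png",cv2.resize(w,None,fx=3,fy=3))
E
```

```text
handle [ 0.5679 -0.1714  0.148 ] [-0.009  -0.0986]
h1 [ 0.5474 -0.1749  0.148 ] [-0.0288 -0.1052]
h2 [ 0.5488 -0.1621  0.148 ] [-0.0294 -0.0923]
h3 [ 0.59   -0.1683  0.148 ] [ 0.0123 -0.0923]
h4 [ 0.5886 -0.1812  0.148 ] [ 0.0129 -0.1052]
FR [ 0.4837 -0.2942  0.    ] [-0.0738 -0.2327]
BR [ 0.6383 -0.3193  0.    ] [ 0.0828 -0.2343]
col top r [ 0.5452 -0.192   0.105 ] [-0.0284 -0.1225]
col [ 0.5502 -0.1458  0.105 ] [-0.0304 -0.076 ]
[ 0.50867902 -0.15384254  0.36648871]
```

View pics/hz.png

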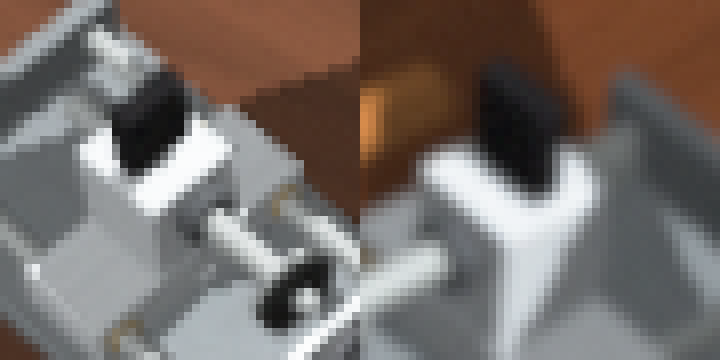

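View pics/hw.png

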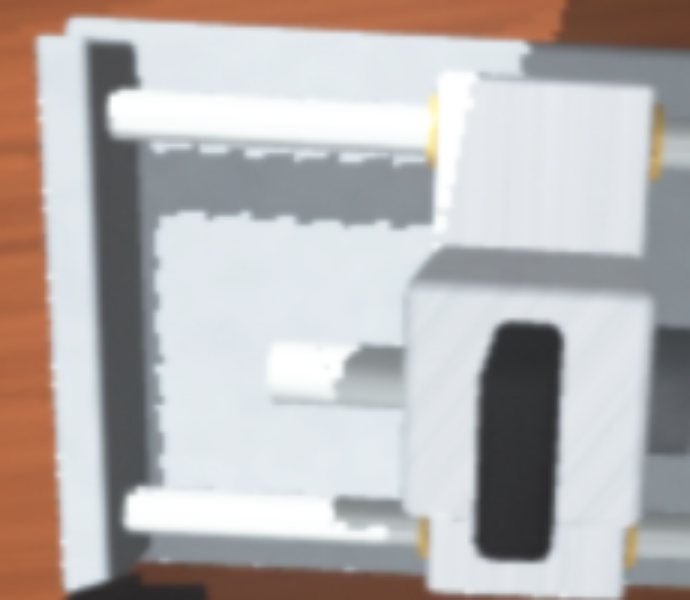

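The wrist view shows the handle top at about (362,306) in the 1.5x picture. That puts the handle at about (0.575, -0.171), so the tailstock joint is near 0.053. Next I align above it and descend.

```bash
sed -i 's/^POSE=.*/POSE=np.array([.5903,-.0752,-.151])/' plan.py; python3 - <<'E'
from plan import *
import plan
t=W(POSE,(0,-.0970,.113)); print(t); plan.plan(t,np.pi/2-.151,8)
E
```

```text
[ 0.5757086  -0.17109625  0.113     ]
tot [  -3.   -15.4 -107.7] rv [-0.007 -0.005  0.054]
[-2.0, -0.1, 13.4] [-0.001, -0.001, 0.007]
[-2.0, -0.1, 13.5] [-0.001, -0.001, 0.007]
[-2.0, -0.1, 13.5] [-0.001, -0.001, 0.007]
[-2.0, -0.1, 13.5] [-0.001, -0.001, 0.007]
[-2.0, -0.1, 13.5] [-0.001, -0.001, 0.007]
[-2.0, -0.1, 13.5] [-0.001, -0.001, 0.007]
[-2.0, -0.1, 13.5] [-0.001, -0.001, 0.007]
[-2.0, -0.1, 13.5] [-0.001, -0.001, 0.007]
```

Emit:
{"method": "play_rows", "body": {
  "increments": [
    [1, -6, 0, 0, -0.003, -0.002, 0.02],
    [1, -6, 0, 2, -0.004, -0.003, 0.02],
    [1, -3, 0, 15, 0, 0, 0.014],
    [0.8, 0, 0, 18, 0, 0, 0],
    [0.7, 0, 0, 18, 0, 0, 0],
    [0.6, 0, 0, 18, 0, 0, 0],
    [0.6, 0, 0, 18, 0, 0, 0],
    [0.6, 0, 0, 15, 0, 0, 0]
  ],
  "grip_force": 20
}}

```text
clock: 3.2
tool_pos: [0.5737, -0.1757, 0.1079]
eef_rot: [0.762, 0.647, -0.002, -0.0]
contact_force: [0.3, -0.1, -0.8]
opening: 0.601
```

```bash
python3 - <<'E'
from plan import *
import plan
st(); t=W(POSE,(0,-.0970,.113)); plan.plan(t,np.pi/2-.151,2)
im=r.snapshot("scene"); cv2.imwrite("pics/s2.png",cv2.resize(im[110:260,160:330,::-1],None,fx=4,fy=4,interpolation=cv2.INTER_CUBIC))
E
```

```text
t 3.2 p [ 0.5737 -0.1757  0.1079] yaw 1.4082 tilt [-0.0042 -0.0026] F [ 0.3 -0.1 -0.8] M [ 0.1  -0.18 -0.06] open 0.601 q [ 0.62  0.93 -0.74  1.73  0.83  0.83  0.89]
tot [2.  4.6 5.1] rv [-0.004  0.003 -0.012]
[2.4, 0.6, -2.5] [-0.002, 0.002, -0.006]
[2.4, 0.6, -2.5] [-0.002, 0.002, -0.006]
```

View pics/s2.png

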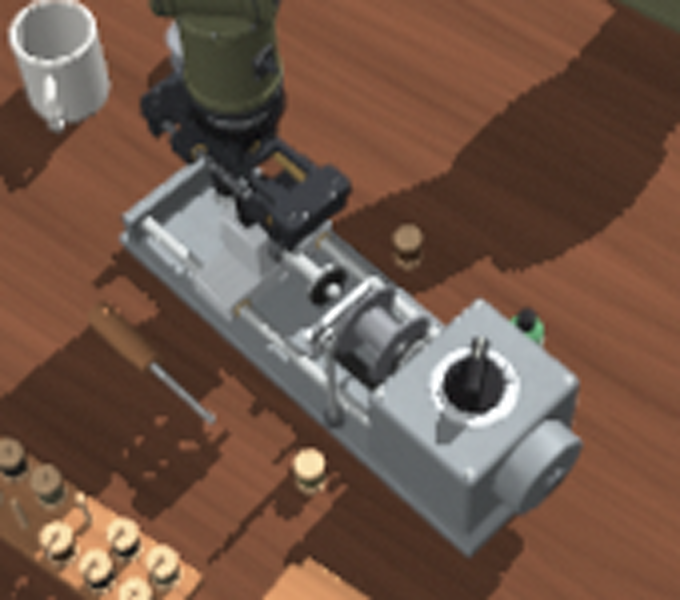

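The fingers straddle the handle with no contact. I'll centre a few mm and close.

Emit:
{"method": "play_rows", "body": {
  "increments": [
    [0.6, 4.5, 1, -4, -0.002, 0.002, -0.012],
    [0.45, 0, 0, 0, 0, 0, 0],
    [0.3, 0, 0, 0, 0, 0, 0],
    [0.2, 0, 0, 0, 0, 0, 0],
    [0.1, 0, 0, 0, 0, 0, 0],
    [0, 0, 0, 0, 0, 0, 0],
    [0, 0, 0, 0, 0, 0, 0],
    [0, 0, 0, 0, 0, 0, 0]
  ],
  "grip_force": 25
}}

```text
clock: 4.25
tool_pos: [0.5758, -0.1726, 0.112]
eef_rot: [0.759, 0.651, -0.001, 0.001]
contact_force: [0.0, -0.7, 0.1]
opening: 0.154
```

```bash
cat >> plan.py <<'E'
def inv(p):
    a=POSE[2]; d=np.array(p)[:2]-POSE[:2]; return np.round([np.cos(a)*d[0]+np.sin(a)*d[1],-np.sin(a)*d[0]+np.cos(a)*d[1]],4)
E
python3 - <<'E'
from plan import *
st(); print(inv(r.get_state()["tool_pos"]))
E
```

```text
t 4.25 p [ 0.5758 -0.1726  0.112 ] yaw 1.4191 tilt [-0.0014 -0.003 ] F [ 0.  -0.7  0.1] M [-0.13 -0.16 -0.11] open 0.154 q [ 0.62  0.93 -0.75  1.73  0.83  0.84  0.9 ]
[ 0.0003 -0.0985]
```

Emit:
{"method": "play_rows", "body": {
  "increments": [
    [0, 5, 0, 0, 0, 0, 0],
    [0, 5, 0, 0, 0, 0, 0],
    [0, 5, 0, 0, 0, 0, 0],
    [0, 5, 0, 0, 0, 0, 0],
    [0, 5, 0, 0, 0, 0, 0],
    [0, 5, 0, 0, 0, 0, 0],
    [0, 5, 0, 0, 0, 0, 0],
    [0, 5, 0, 0, 0, 0, 0]
  ]
}}

```text
clock: 5.25
tool_pos: [0.5766, -0.1677, 0.1117]
eef_rot: [0.766, 0.643, -0.024, 0.017]
contact_force: [-2.5, -9.3, 2.1]
opening: 0.164
```

```bash
python3 - <<'E'
from plan import *
st(); print(inv(r.get_state()["tool_pos"]))
for n in("scene","side"):
    im=r.snapshot(n); o=OFF[n]; cv2.imwrite(f"pics/{n}3.png",cv2.resize(im[o[1]:o[1]+130,o[0]:o[0]+170,::-1],None,fx=4.5,fy=4.5,interpolation=cv2.INTER_CUBIC))
E
```

```text
t 5.25 p [ 0.5766 -0.1677  0.1117] yaw 1.3965 tilt [-0.0145 -0.0561] F [-2.5 -9.3  2.1] M [-0.99  0.09  0.13] open 0.164 q [ 0.56  0.92 -0.71  1.73  0.85  0.85  0.82]
[ 0.0004 -0.0935]
```

View pics/scene3.png

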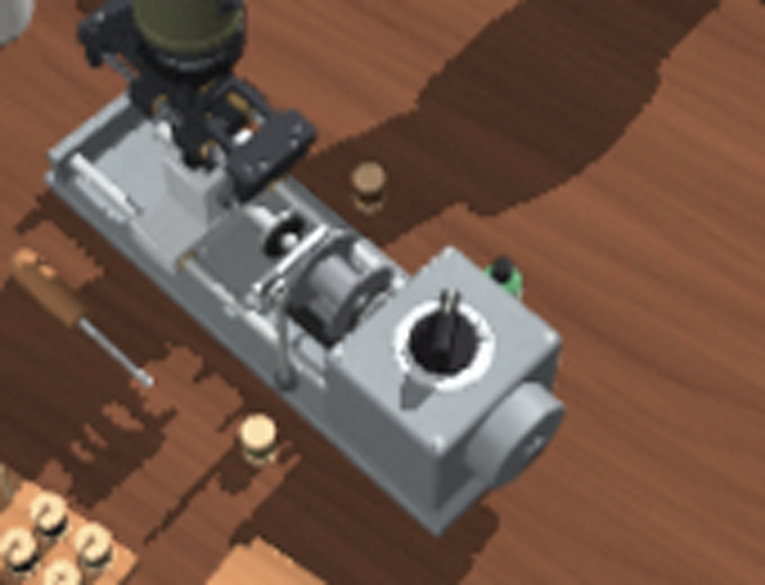

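View pics/side3.png

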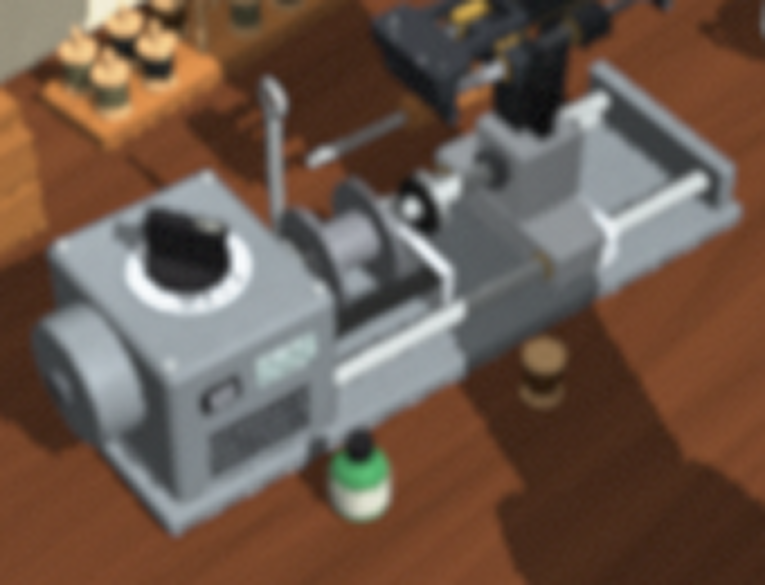

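Friction and arm compliance took up most of the push (5 mm moved at 9.6 N), and the tool tilted a little. I'll push with more lead and correct the tilt.

Emit:
{"method": "play_rows", "body": {
  "increments": [
    [0, 7, 0, 0, 0, 0.02, -0.01],
    [0, 7, 0, 0, 0, 0.02, 0],
    [0, 7, 0, 0, 0, 0.02, 0],
    [0, 7, 0, 0, 0, 0.02, 0],
    [0, 7, 0, 0, 0, 0.02, 0],
    [0, 7, 0, 0, 0, 0.02, 0],
    [0, 7, 0, 0, 0, 0.02, 0],
    [0, 7, 0, 0, 0, 0.02, 0]
  ],
  "grip_force": 35
}}

```text
clock: 6.35
tool_pos: [0.5794, -0.1513, 0.112]
eef_rot: [0.768, 0.64, 0.012, -0.016]
contact_force: [-1.4, -9.4, 2.5]
opening: 0.157
```

```bash
python3 - <<'E'
from plan import *
import plan
st(); print(inv(r.get_state()["tool_pos"])); plan.plan(W(POSE,(0,-.0435,.113)),np.pi/2-.151,1)
E
```

```text
t 6.35 p [ 0.5794 -0.1513  0.112 ] yaw 1.3903 tilt [-0.0023  0.0399] F [-1.4 -9.4  2.5] M [-2.6   0.22  0.25] open 0.157 q [ 0.61  0.94 -0.77  1.72  0.79  0.83  0.88]
[ 0.0007 -0.0769]
tot [ 4.4 33.1  1. ] rv [-0.009 -0.039 -0.029]
[33.4, -1.7, 0.3] [-0.009, -0.039, -0.029]
```

Emit:
{"method": "play_rows", "body": {
  "increments": [
    [0, 7, 0, 0, 0, -0.01, -0.015],
    [0, 7, 0, 0, 0, 0, -0.015],
    [0, 7, 0, 0, 0, 0.005, -0.005],
    [0, 7, 0, 0, 0, 0.008, -0.005],
    [0, 7, 0, 0, 0, 0.008, -0.005],
    [0, 7, 0, 0, 0, 0.008, 0],
    [0, 7, 0, 0, 0, 0.008, 0],
    [0, 7, 0, 0, 0, 0.008, 0]
  ]
}}

```text
clock: 7.35
tool_pos: [0.5816, -0.1371, 0.112]
eef_rot: [0.763, 0.647, -0.002, -0.009]
contact_force: [-1.6, -9.0, 2.8]
opening: 0.158
```

```bash
python3 - <<'E'
from plan import *
import plan
st(); print(inv(r.get_state()["tool_pos"])); plan.plan(W(POSE,(0,-.0445,.113)),np.pi/2-.151,1)
for n in("scene","side"):
    im=r.snapshot(n); o=OFF[n]; cv2.imwrite(f"pics/{n}4.png",cv2.resize(im[o[1]:o[1]+130,o[0]:o[0]+170,::-1],None,fx=4.5,fy=4.5,interpolation=cv2.INTER_CUBIC))
E
```

```text
t 7.35 p [ 0.5816 -0.1371  0.112 ] yaw 1.4066 tilt [-0.0134  0.0112] F [-1.6 -9.   2.8] M [-1.86  0.04  0.03] open 0.158 q [ 0.56  0.93 -0.75  1.72  0.81  0.84  0.85]
[ 0.0007 -0.0625]
tot [ 2.  17.9  1. ] rv [-0.015 -0.009 -0.013]
[18.0, -1.0, -0.9] [-0.015, -0.009, -0.013]
```

View pics/scene4.png

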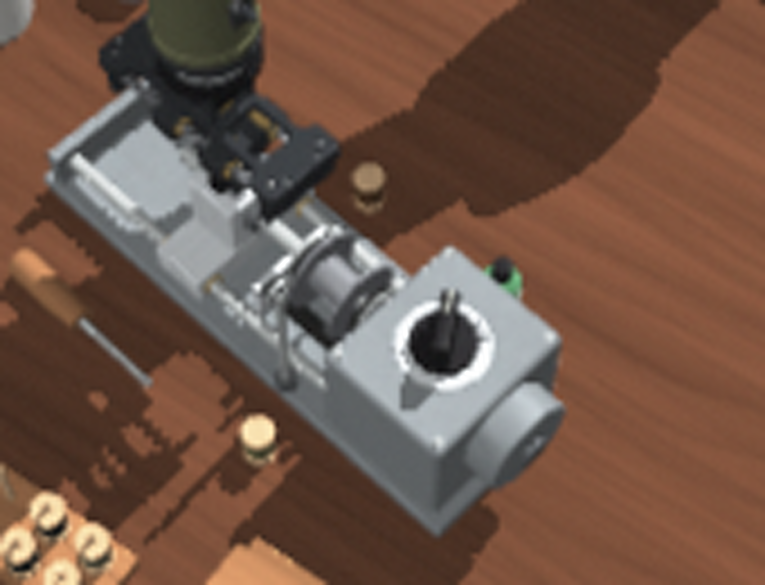

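View pics/side4.png

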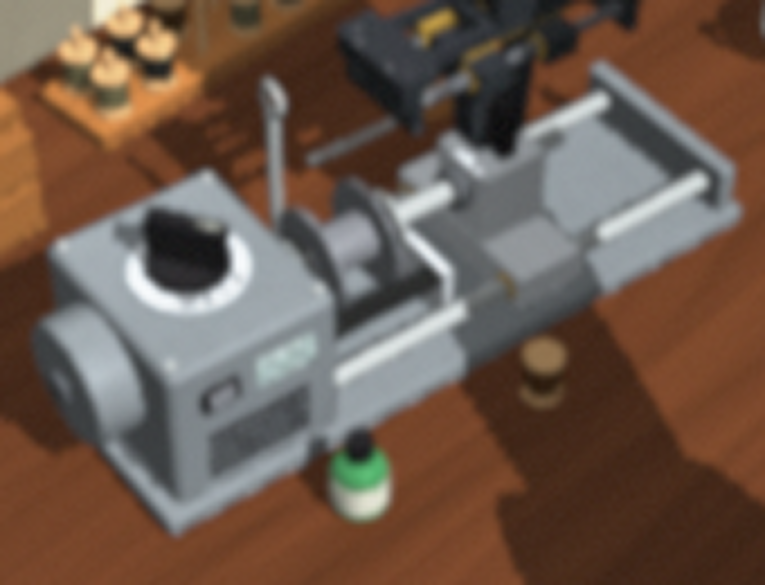

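The centre is now at the spool and the spool hasn't moved yet. I'll continue.

Emit:
{"method": "play_rows", "body": {
  "increments": [
    [0, 7, 0, 0, -0.008, 0, -0.006],
    [0, 7, 0, 0, -0.008, 0, -0.006],
    [0, 7, 0, 0, 0, 0.005, -0.004],
    [0, 7, 0, 0, 0, 0.006, -0.004],
    [0, 7, 0, 0, 0, 0.006, -0.003],
    [0, 7, 0, 0, 0, 0.006, 0],
    [0, 6, 0, 0, 0, 0.006, 0],
    [0, 6, 0, 0, 0, 0.006, 0]
  ]
}}

```text
clock: 8.45
tool_pos: [0.584, -0.1223, 0.1118]
eef_rot: [0.764, 0.645, -0.008, 0.004]
contact_force: [-2.9, -12.0, 5.2]
opening: 0.155
```

```bash
python3 - <<'E'
from plan import *
import plan
st(); print(inv(r.get_state()["tool_pos"])); plan.plan(W(POSE,(0,-.0445,.113)),np.pi/2-.151,1)
for n in("side",):
    im=r.snapshot(n); o=OFF[n]; cv2.imwrite(f"pics/{n}5.png",cv2.resize(im[o[1]:o[1]+130,o[0]:o[0]+170,::-1],None,fx=4.5,fy=4.5,interpolation=cv2.INTER_CUBIC))
E
```

```text
t 8.45 p [ 0.584  -0.1223  0.1118] yaw 1.4029 tilt [-0.0074 -0.0164] F [ -2.9 -12.    5.2] M [-1.6  0.2  0.2] open 0.155 q [ 0.52  0.92 -0.73  1.74  0.83  0.83  0.79]
[ 0.0009 -0.0475]
tot [-0.4  3.1  1.2] rv [-0.005  0.017 -0.017]
[3.0, -0.9, -1.2] [-0.005, 0.017, -0.017]
```

View pics/side5.png

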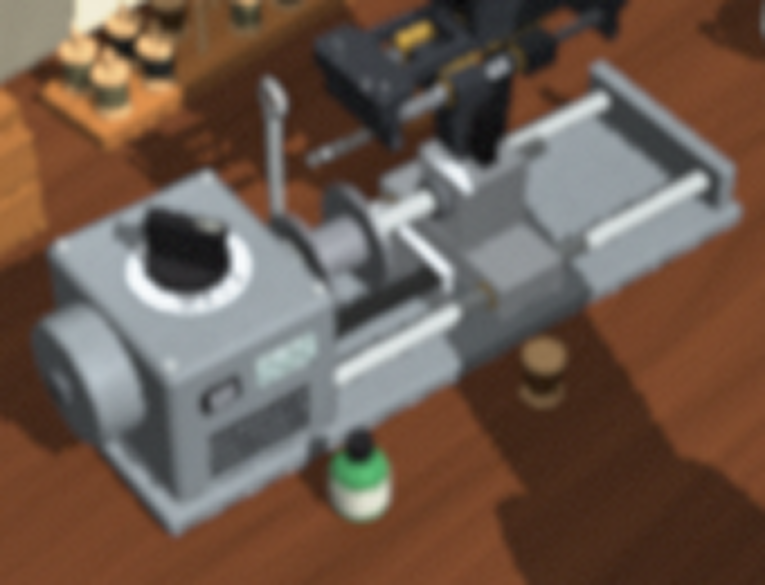

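The spool has been pushed to the disc. Resistance rose from 9.1 to 12.3 N, which suggests about 4 mm of spring compression, and the position gives a joint value of about 0.1025. A couple more mm, then relax.

Emit:
{"method": "play_rows", "body": {
  "increments": [
    [0, 8, 0, 0, 0, 0.01, -0.01],
    [0, 8, 0, 0, 0, 0.008, -0.004],
    [0, 2, 0, 0, 0, 0, 0],
    [0, 0, 0, 0, 0, 0, 0],
    [0, 0, 0, 0, 0, 0, 0],
    [0, -1, 0, 0, 0, 0, 0],
    [0, 0, 0, 0, 0, 0, 0],
    [0, 0, 0, 0, 0, 0, 0]
  ]
}}

```text
clock: 9.5
tool_pos: [0.5846, -0.1185, 0.1118]
eef_rot: [0.762, 0.647, -0.01, 0.004]
contact_force: [-1.0, -3.3, 0.3]
opening: 0.157
```

```bash
python3 - <<'E'
from plan import *
import plan
st(); print(inv(r.get_state()["tool_pos"]))
c=r.get_calibration("wrist"); im=r.snapshot("wrist")[:,:,::-1]; cv2.imwrite("pics/w6.png",cv2.resize(im,None,fx=1.5,fy=1.5))
E
```

```text
t 9.5 p [ 0.5846 -0.1185  0.1118] yaw 1.4084 tilt [-0.0096 -0.0181] F [-1.  -3.3  0.3] M [ 0.17 -0.2   0.04] open 0.157 q [ 0.51  0.92 -0.73  1.74  0.83  0.83  0.79]
[ 0.0009 -0.0437]
```

View pics/w6.png

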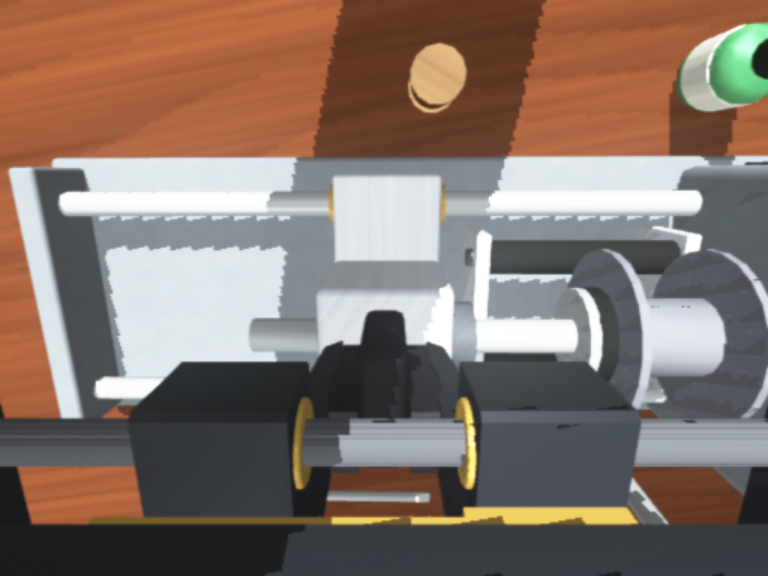

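The centre's rod is visibly pushed in and the spool is pinched. Joint is about 0.106 and compression about 8 mm of 15 (both force and position agree). Now release, rise and head for the dial.

Emit:
{"method": "play_rows", "body": {
  "increments": [
    [0.2, 0, 0, 0, 0, 0, 0],
    [0.3, 0, 0, 0, 0, 0, 0],
    [0.5, 0, 0, 0, 0, 0, 0],
    [0.6, 0, 0, 0, 0, 0, 0],
    [0.6, 0, 0, -15, 0, 0, 0],
    [0.6, 0, 0, -25, 0, 0, 0],
    [0.6, 0, 0, -30, 0, 0, 0],
    [0.6, 0, 0, -25, 0, 0, 0]
  ]
}}

```text
clock: 10.55
tool_pos: [0.5849, -0.114, 0.2109]
eef_rot: [0.761, 0.649, -0.009, 0.002]
contact_force: [0.8, 0.0, -0.6]
opening: 0.597
```

```bash
python3 - <<'E'
from plan import *
import plan
st(); t=W(POSE,(0,.1575,.205)); print(t); plan.plan(t,.6-.151+np.pi/2,8)
E
```

```text
t 10.55 p [ 0.5849 -0.114   0.2109] yaw 1.4122 tilt [-0.0114 -0.0146] F [ 0.8  0.  -0.6] M [ 0.02 -0.17 -0.01] open 0.597 q [ 0.55  0.8  -0.82  1.66  0.69  1.01  0.9 ]
[0.61399223 0.08050783 0.205     ]
tot [ 29.  194.5  -5.9] rv [-0.014  0.013 -0.608]
[24.6, -0.3, 0.3] [-0.002, 0.002, -0.076]
[24.5, 1.6, 0.4] [-0.002, 0.002, -0.076]
[24.3, 3.5, 0.4] [-0.002, 0.002, -0.076]
[24.0, 5.3, 0.5] [-0.002, 0.002, -0.076]
[23.5, 7.1, 0.5] [-0.002, 0.002, -0.076]
[22.9, 8.9, 0.6] [-0.002, 0.002, -0.076]
[22.2, 10.6, 0.6] [-0.002, 0.002, -0.076]
[21.3, 12.2, 0.7] [-0.002, 0.002, -0.076]
```

Emit:
{"method": "play_rows", "body": {
  "increments": [
    [0.6, 24.5, 0, 0, -0.002, 0.002, -0.076],
    [0.6, 24.5, 1.5, 0, -0.002, 0.002, -0.076],
    [0.6, 24.5, 3.5, 0, -0.002, 0.002, -0.076],
    [0.6, 24, 5.5, 0.5, -0.002, 0.002, -0.076],
    [0.6, 23.5, 7, 0.5, -0.002, 0.002, -0.076],
    [0.6, 23, 9, 0.5, -0.002, 0.002, -0.076],
    [0.6, 22, 10.5, 0.5, -0.002, 0.002, -0.076],
    [0.6, 21.5, 12, 0.5, -0.002, 0.002, -0.076]
  ]
}}

```text
clock: 11.55
tool_pos: [0.6103, 0.0971, 0.2055]
eef_rot: [0.512, 0.859, 0.003, -0.002]
contact_force: [0.2, 0.1, 1.1]
opening: 0.6
```

```bash
python3 - <<'E'
from plan import *
import plan,pickle
st(); t=W(POSE,(0,.1575,.205)); plan.plan(t,.6-.151+np.pi/2,1)
c=r.get_calibration("wrist"); im=r.snapshot("wrist")[:,:,::-1].copy(); im=cv2.resize(im,None,fx=1.5,fy=1.5); cv2.imwrite("pics/w7.png",im)
def draw(X,col):
    p=(proj(c,W(POSE,X))+.5)*1.5-.5; cv2.polylines(im,[np.round(p).astype(int)],True,col,1)
th=.6; R2=np.array([[np.cos(th),-np.sin(th)],[np.sin(th),np.cos(th)]])
for z in(.168,.138): draw([tuple(R2@np.array(v)+[0,.1575])+(z,) for v in((-.025,-.007),(.025,-.007),(.025,.007),(-.025,.007))],(0,0,255) if z>.15 else (0,255,255))
draw([(a,.157+b,.128) for a,b in((-.0675,-.0575),(.0675,-.0575),(.0675,.0575),(-.0675,.0575))],(255,0,255))
cv2.imwrite("pics/w7o.png",im)
im=r.snapshot("side"); o=OFF["side"]; cv2.imwrite("pics/side7.png",cv2.resize(im[o[1]:o[1]+130,o[0]:o[0]+170,::-1],None,fx=4.5,fy=4.5,interpolation=cv2.INTER_CUBIC))
E
```

```text
t 11.55 p [0.6103 0.0971 0.2055] yaw 2.0664 tilt [0.0001 0.0063] F [0.2 0.1 1.1] M [ 0.09 -0.2  -0.  ] open 0.6 q [ 0.26  0.88 -0.96  1.6   0.78  1.09  1.15]
tot [  3.7 -16.6  -0.5] rv [ 0.003 -0.006  0.047]
[-16.4, -4.6, 0.4] [0.003, -0.006, 0.047]
```

View pics/w7o.png

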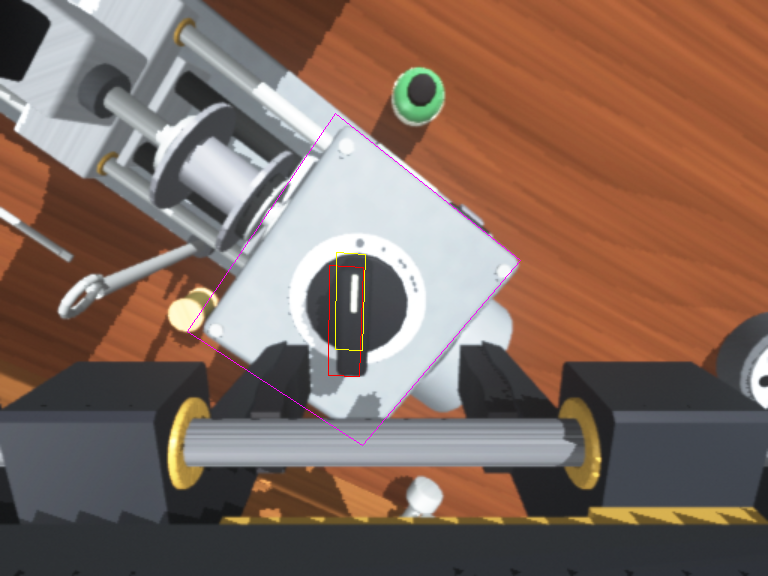

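View pics/side7.png

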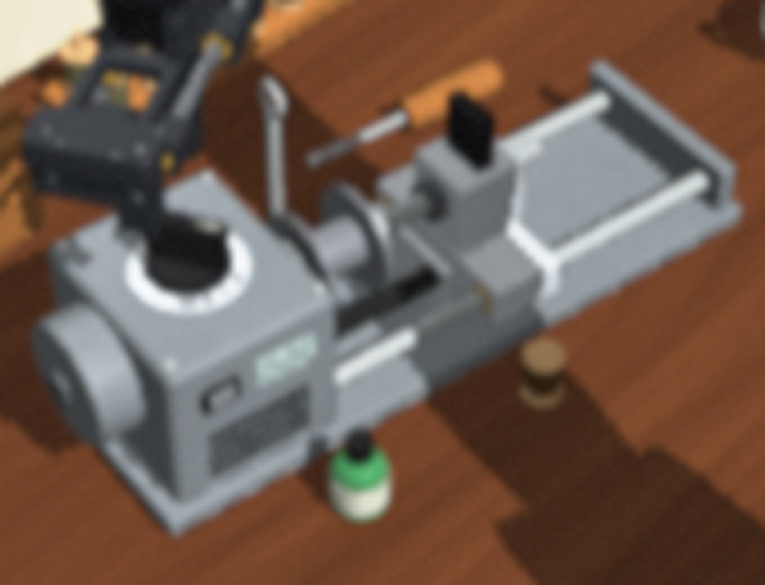

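```bash
python3 - <<'E'
from plan import *
import plan
plan.plan((.613,.082,.150),.6-.151+np.pi/2,1)
E
```

```text
tot [  3.3 -18.1 -55.9] rv [ 0.005 -0.009  0.049]
[-18.0, -6.1, 55.7] [0.005, -0.009, 0.049]
```

Emit:
{"method": "play_rows", "body": {
  "increments": [
    [0.6, -9, -3, 0, 0.003, -0.005, 0.025],
    [0.6, -8, -3, 0, 0.002, -0.004, 0.02],
    [0.6, -1, 0, 6, 0, 0, 0],
    [0.6, 0, 0, 12, 0, 0, 0],
    [0.6, 0, 0, 14, 0, 0, 0],
    [0.6, 0, 0, 12, 0, 0, 0],
    [0.6, 0, 0, 8, 0, 0, 0],
    [0.6, 0, 0, 0, 0, 0, 0]
  ]
}}

```text
clock: 12.65
tool_pos: [0.612, 0.0757, 0.1477]
eef_rot: [0.534, 0.846, -0.004, -0.0]
contact_force: [0.6, -1.1, 0.7]
opening: 0.602
```

```bash
python3 - <<'E'
from plan import *
import plan
st(); plan.plan((.613,.082,.142),.6-.151+np.pi/2,1)
E
```

```text
t 12.65 p [0.612  0.0757 0.1477] yaw 2.0161 tilt [-0.0041 -0.0057] F [ 0.6 -1.1  0.7] M [ 0.14 -0.16  0.06] open 0.602 q [ 0.26  0.94 -0.9   1.65  0.85  1.    1.08]
tot [ 1.   6.3 -5.7] rv [-0.006  0.003 -0.004]
[5.3, 3.7, 5.7] [-0.006, 0.003, -0.004]
```

Emit:
{"method": "play_rows", "body": {
  "increments": [
    [0.6, 5, 3.5, 4.5, -0.005, 0.003, 0],
    [0.6, 0, 0, 0, 0, 0, 0],
    [0.5, 0, 0, 0, 0, 0, 0],
    [0.4, 0, 0, 0, 0, 0, 0],
    [0.3, 0, 0, 0, 0, 0, 0],
    [0.2, 0, 0, 0, 0, 0, 0],
    [0.1, 0, 0, 0, 0, 0, 0],
    [0, 0, 0, 0, 0, 0, 0]
  ],
  "grip_force": 15
}}

```text
clock: 13.65
tool_pos: [0.6135, 0.0837, 0.1444]
eef_rot: [0.533, 0.846, 0.001, 0.0]
contact_force: [-0.2, -0.4, -0.5]
opening: 0.156
```

```bash
python3 - <<'E'
from plan import *
import plan
st(); plan.plan((.613,.082,.142),.6-.151+np.pi/2,1)
im=r.snapshot("side"); o=OFF["side"]; cv2.imwrite("pics/side8.png",cv2.resize(im[o[1]:o[1]+130,o[0]:o[0]+170,::-1],None,fx=4.5,fy=4.5,interpolation=cv2.INTER_CUBIC))
E
```

```text
t 13.65 p [0.6135 0.0837 0.1444] yaw 2.0167 tilt [0.0014 0.0017] F [-0.2 -0.4 -0.5] M [ 0.07 -0.18 -0.05] open 0.156 q [ 0.25  0.94 -0.9   1.65  0.86  0.99  1.07]
tot [-0.5 -1.7 -2.4] rv [ 0.002 -0.001 -0.003]
[-1.3, -1.2, 2.4] [0.002, -0.001, -0.003]
```

View pics/side8.png

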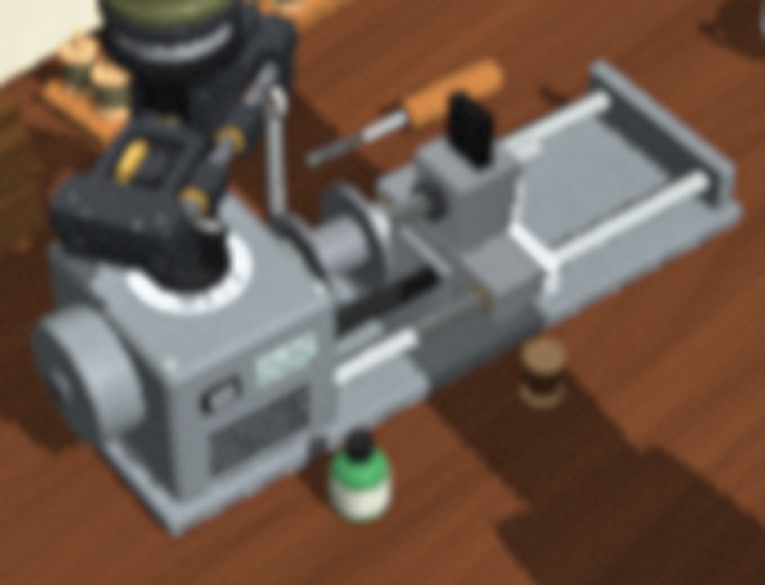

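The wing is gripped at 13.7 mm with near-zero side force. Now turn clockwise (positive about tool z) with a firm grip.

Emit:
{"method": "play_rows", "body": {
  "increments": [
    [0, 0, 0, 0, 0, 0, 0],
    [0, 0, 0, 0, 0, 0, 0.08],
    [0, 0, 0, 0, 0, 0, 0.08],
    [0, 0, 0, 0, 0, 0, 0.08],
    [0, 0, 0, 0, 0, 0, 0.08],
    [0, 0, 0, 0, 0, 0, 0.08],
    [0, 0, 0, 0, 0, 0, 0.08],
    [0, 0, 0, 0, 0, 0, 0.08]
  ],
  "grip_force": 55
}}

```text
clock: 14.7
tool_pos: [0.6134, 0.0845, 0.1444]
eef_rot: [0.75, 0.662, 0.002, 0.0]
contact_force: [-0.4, 1.3, 0.0]
opening: 0.152
```

```bash
python3 - <<'E'
from plan import *
import plan
st(); plan.plan((.6135,.0835,.1435),2.0167-1.23,1)
E
```

```text
t 14.7 p [0.6134 0.0845 0.1444] yaw 1.4458 tilt [0.0023 0.0019] F [-0.4  1.3  0. ] M [ 0.12 -0.12  0.18] open 0.152 q [ 0.19  0.9  -0.77  1.65  0.76  0.91  0.57]
tot [ 0.1 -1.  -0.9] rv [ 0.001 -0.003  0.659]
[-0.9, 0.2, 0.9] [0.001, -0.003, 0.659]
```

Emit:
{"method": "play_rows", "body": {
  "increments": [
    [0, 0, 0, 0, 0, 0, 0.08],
    [0, 0, 0, 0, 0, 0, 0.08],
    [0, 0, 0, 0, 0, 0, 0.08],
    [0, 0, 0, 0, 0, 0, 0.08],
    [0, 0, 0, 0, 0, 0, 0.08],
    [0, 0, 0, 0, 0, 0, 0.08],
    [0, 0, 0, 0, 0, 0, 0.07],
    [0, 0, 0, 0, 0, 0, 0.05]
  ]
}}

```text
clock: 15.7
tool_pos: [0.6138, 0.0853, 0.1444]
eef_rot: [0.914, 0.405, 0.002, 0.0]
contact_force: [-0.0, 0.3, -1.8]
opening: 0.157
```

```bash
python3 - <<'E'
from plan import *
import plan
st(); plan.plan((.6135,.0835,.1435),2.0167-1.225,1)
E
```

```text
t 15.7 p [0.6138 0.0853 0.1444] yaw 0.8341 tilt [0.0042 0.0013] F [-0.   0.3 -1.8] M [-0.04 -0.07  0.18] open 0.157 q [ 0.12  0.86 -0.61  1.66  0.63  0.83  0.06]
tot [-0.3 -1.8 -0.9] rv [ 0.002 -0.004  0.042]
[-1.5, 1.0, 0.9] [0.002, -0.004, 0.042]
```

Emit:
{"method": "play_rows", "body": {
  "increments": [
    [0, -0.5, 0, 0, 0, 0, 0.02],
    [0, -0.5, 0, 0, 0, 0, 0.02],
    [0, 0, 0, 0, 0, 0, 0.005],
    [0, 0, 0, 0, 0, 0, 0.005],
    [0, 0, 0, 0, 0, 0, 0.005],
    [0, 0, 0, 0, 0, 0, 0.005],
    [0, 0, 0, 0, 0, 0, 0.005],
    [0, 0, 0, 0, 0, 0, 0.005]
  ]
}}

```text
clock: 16.7
tool_pos: [0.6138, 0.0853, 0.1444]
eef_rot: [0.928, 0.373, 0.003, -0.0]
contact_force: [1.4, 0.9, -1.7]
opening: 0.155
```

```bash
python3 - <<'E'
from plan import *
import plan,pickle
st(); print("angle",2.0167-plan.np.arctan2(*Ro.from_quat(r.get_state()["eef_rot"]).as_matrix()[[1,0],0]))
for n in("side","scene"):
    im=r.snapshot(n); o=OFF[n]; cv2.imwrite(f"pics/{n}9.png",cv2.resize(im[o[1]:o[1]+130,o[0]:o[0]+170,::-1],None,fx=4.5,fy=4.5,interpolation=cv2.INTER_CUBIC))
im=r.snapshot("wrist"); cv2.imwrite("pics/w9.png",cv2.resize(im[:,:,::-1],None,fx=1.5,fy=1.5))
st()
E
```

```text
t 16.7 p [0.6138 0.0853 0.1444] yaw 0.7642 tilt [0.006  0.0025] F [ 1.4  0.9 -1.7] M [ 0.13 -0.26  0.21] open 0.155 q [ 0.11  0.86 -0.59  1.66  0.62  0.82  0.01]
angle 1.2525226760055337
t 16.85 p [0.6138 0.0853 0.1444] yaw 0.7645 tilt [0.006  0.0025] F [ 1.5  0.8 -1.7] M [ 0.14 -0.25  0.26] open 0.156 q [ 0.11  0.86 -0.59  1.66  0.62  0.82  0.01]
```

View pics/side9.png

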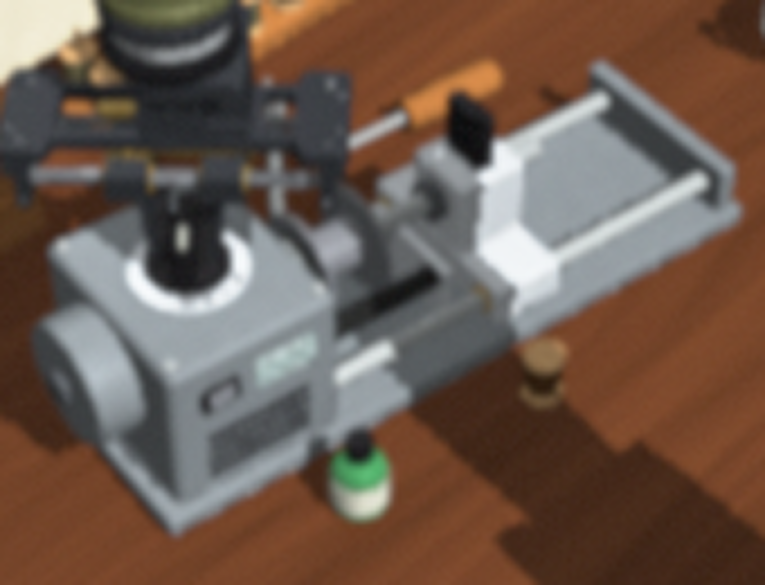

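View pics/scene9.png

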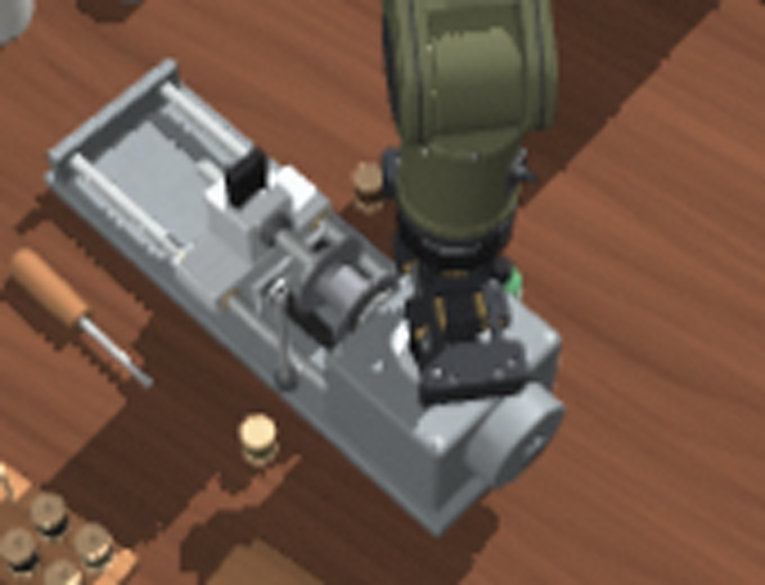

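View pics/w9.png

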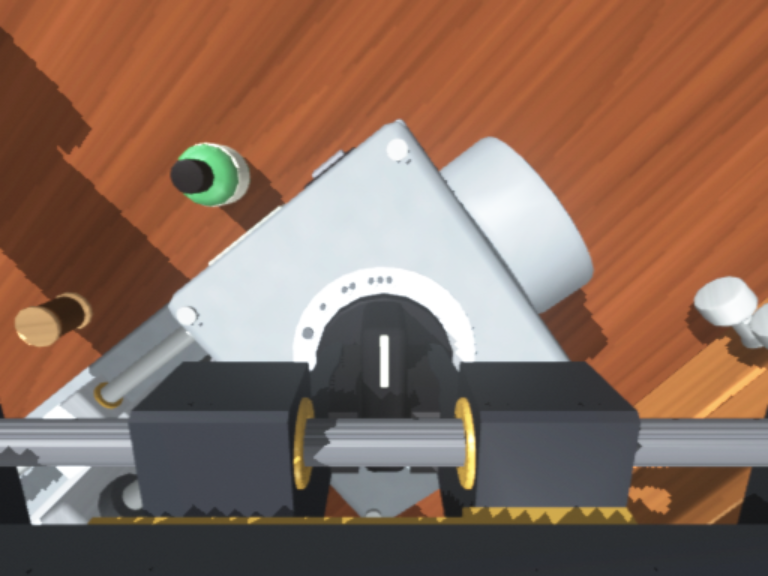

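The wrist view shows the white pointer at (384,335–387), at the three-dot mark (380,280), very slightly past. The tool's turn is 1.25 rad. I'll ease back a little toward 1.22 and check that it holds.

Emit:
{"method": "play_rows", "body": {
  "increments": [
    [0, 0, 0, 0, 0, 0, -0.02],
    [0, 0, 0, 0, 0, 0, -0.01],
    [0, 0, 0, 0, 0, 0, 0.002],
    [0, 0, 0, 0, 0, 0, 0.002],
    [0, 0, 0, 0, 0, 0, 0.002],
    [0, 0, 0, 0, 0, 0, 0.002],
    [0, 0, 0, 0, 0, 0, 0.002],
    [0, 0, 0, 0, 0, 0, 0.002]
  ]
}}

```text
clock: 17.85
tool_pos: [0.6138, 0.0853, 0.1444]
eef_rot: [0.924, 0.382, 0.003, -0.0]
contact_force: [0.6, 1.5, -0.4]
opening: 0.154
```

```bash
python3 - <<'E'
from plan import *
import plan
for i in range(4):
    print("angle",2.0167-plan.np.arctan2(*Ro.from_quat(r.get_state()["eef_rot"]).as_matrix()[[1,0],0]))
    im=r.snapshot(["wrist","scene","side","wrist"][i])
    if i==3: cv2.imwrite("pics/w10.png",im[150:384,150:400,::-1].repeat(2,0).repeat(2,1))
    if i==1:
        o=OFF["scene"]; cv2.imwrite("pics/scene10.png",cv2.resize(im[o[1]:o[1]+130,o[0]:o[0]+170,::-1],None,fx=4.5,fy=4.5,interpolation=cv2.INTER_CUBIC))
st()
from bp import bp
for n,u in(("scene",(247,160)),("side",(470,112))): print(inv(bp(n,u,.148)))
E
```

```text
angle 1.23292750125557
angle 1.2331225733585078
angle 1.2328776092041127
angle 1.2328756429891434
t 18.05 p [0.6138 0.0853 0.1444] yaw 0.7838 tilt [0.0059 0.0025] F [ 1.1  1.4 -2. ] M [ 0.16 -0.28  0.18] open 0.151 q [ 0.11  0.86 -0.6   1.66  0.62  0.82  0.02]
[-0.0017 -0.0448]
[-0.0065 -0.0401]
```

View pics/w10.png

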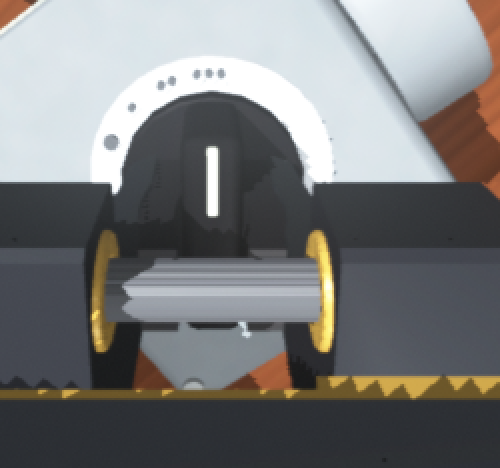

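The pointer is on the three-dot mark, the hold is steady at 1.233 rad, and the handle is seen at y of about -0.040 to -0.045, as left. Handing in.

```bash
python3 - <<'E'
from plan import *
print(r.finish_job()); st()
E
```

```text
the job is handed in; nothing more can be done
None
the job is handed in; nothing more can be done
```

The tailstock is shut on the spool with its sprung centre pushed partly back, and the arm is still holding the speed dial at the third notch. The job was handed in at about 18 s of the 51 s allowed, and no verdict was reported.

- **Tailstock:** I slid it by its handle to a travel of about 0.106 m. The push rose from about 9 N to 12.3 N about 4 mm short of the end. Force and position together put the sprung centre about 8 mm back, of the 15 mm to its stop. Afterwards the handle showed at about -40 to -45 mm in the pictures, which matches where I let it go (-44 mm). I did not check in a close-up that the spool is flush against the drive disc; the rise in force is the evidence for that.
- **Dial:** I gripped the wing at 55 N and turned it clockwise. It first went to 1.25 rad, slightly past the third notch, so I eased it back. It then held steady at 1.233 rad through the last four readings. That is the tool's own turn and assumes the wing did not slip in the grip. In the wrist picture the pointer lines up with the three-dot mark, within a few pixels.
- **Other things on the table:** I saw nothing shifted in the pictures I took. The mug, spare spool and fly reel were outside the later close-ups, and the arm passed well above everything.

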